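# Slide a power supply round the bench clutter into the test dock and lock it in

## Robot

A 6-joint arm with a two-finger parallel gripper is mounted at the origin on the work surface. World frame = base frame: x ahead of the robot, y to its left, z up, the work surface at z = 0. Lengths are in mm, angles in rad, forces in N, time in s.
With the tool pointing down it reaches from about 350 to 775 mm from the base axis. Payload 7.3 kg.
Tool frame: the origin (TCP) lies at the very end of the fingers, on their centre line; the grasp point (between the pads) lies bot.grip_point_offset behind it (bot.grip_point_offset is the distance from the TCP to the grasp point, in mm); z points along the fingers, y is the line along which they close (so a half turn about z gives the same grasp; the last joint's range is limited). The gripper opens to 92 mm and grips with 3 to 60 N. Pads are 19 mm wide; open, the fingers measure 130 mm over their backs; the gripper's body (75 mm by 190 mm) begins 47 mm behind the grasp point.
Start: joints at [0.983, 0.342, 1.524, -0, 1.275, -0.146], TCP at [224.463, 474.62, 194.041] pointing down, gripper open.
Joint ranges: [-2.53, 2.53], [-0.77, 2.02], [0.04, 2.7], [-1, 4.14], [0.28, 2.66], [-3.11, 3.11]. Speed limits (rad/s): [2.57, 2.57, 3.14, 3.14, 3.14, 3.14].

## Interface

Orientations are given as [roll, pitch, yaw] about the fixed x, y, z axes, in that order (R = Rz(yaw) Ry(pitch) Rx(roll)).
In Python, from plant import bot gives the robot as it stands. The module is installed in compiled form; this text tells all that it offers.
- The arm moves only by the tool carry_out, never from a script. Its argument "plan" is a list of rows, each an object of numbers: "tx", "ty", "tz": the shift along the world's x, y, z in mm; "rx", "ry", "rz": the turn, a rotation vector about the world's x, y, z in rad. A call has 1 to 12 rows; each row shifts and turns the commanded pose from where the row before left it; what a row does not reach is not made up. A row lasts 1/10 s, in which the tool goes at most 50 mm and 8.59 degrees, less where a joint would pass 70% of its speed; a pose out of reach is approached as far as the arm can. A call with a gripper value outside its range is refused whole. "gripper" is the closure, from 0 (fully open) to 1 (shut), set as the call begins (left out, the last holds). The fingers move at their own pace and stop on an object; the grip force is fixed at half the most. Time passes only in rows, so rows that do not move let the fingers close. It gives the time, the measured TCP pose, the force, the opening and the grip force at its end, in the units of the state.
- bot.get_obs(): the state, without advancing time (a new reading comes with each control period).
- bot.capture(name): name is "scene" or "top" or "wrist"; returns the picture (400x640x3 uint8, red, green, blue); there is no depth.
- bot.camera_model(name): a dict with "camera_matrix" (3x3 intrinsics, pixels), "dist" ([k1, k2, p1, p2, k3] as OpenCV has them; the pictures are not rectified), "R" (3x3) and "t" (3): a world point X has camera coordinates R X + t. Camera axes: x right, y down, z forward; pixel columns grow to the right and rows downward; lengths in mm; the calibration is good to about 2 mm. A picture is of the moment at which its call begins: read the wrist's pose just before it. camera_model takes no time and is no camera call; for the wrist camera it gives the pose at the moment of the call.
- bot.close_job(): hands the job in; it is judged then, once.
The state is a dict: "time": time; "joint_positions": joint angles; "dq": joint speeds; "tau": joint torques, N m; "tool_pos": TCP position; "tcp_rot": TCP orientation; "contact_force": force on the tool from outside, world axes, zero at the start; "moment": the same for the moment, N m; "grip_width": finger opening in mm; "finger_force": force on a finger pad.
Only numpy, scipy, OpenCV 4.12 (cv2) and the standard library are available. Lean on these libraries where they do the work, as an engineer would, in place of code of your own. Each camera call takes 0.05 s, during which the arm holds its last target. There are 200 camera calls.

## Task

First draw the dock's bolt fully open by its red grip. Then push the power supply flat along the mat, never lifting or tipping it, round between the blue parts bin and the soldering-iron stand to the dock's mouth, and on under the light bar, end first, until it sits square against the yellow back stop; neither it nor the robot may touch the bin or the stand, and the loose bottle, screwdriver and spool must stay where they are. Finally shut the bolt fully behind it and let go.

Things in the scene. Friction and masses are not known exactly. Their poses are not given: they have to be found in the camera images.
- unit: The power supply: closed aluminium case with dark ribs on top, 120 mm long (its x) x 96 mm wide (its y) x 40 mm high, 0.4 to 0.85 kg, loose on the mat. Origin: centre of the underside. Its long axis points roughly to world +y at the start. Either end may lead into the dock.
- dock: Test dock, fixed, yaw varies (its lane runs roughly to the robot's left, world +y). Origin on the mat, on the centre line of its lane, at its mouth, 8 mm in from the light bar's front face; x points into the lane, y to the left of that (towards the robot), z up. Aluminium guides 30 mm high leave a lane 120 mm wide from x = 25 to 108 mm, flared to 140 mm at x = 0. Bolt housing: x = -35 to -11, y = -158 to -72 mm, 32 mm high.
- light_bar (a point): Middle of the lower front edge of the dock's white light bar, which crosses the lane: dock x = -8 to 32, y = -110 to 110, z = 100 to 165 mm, on posts at y = +-(88 to 108) mm. It keeps an upright gripper from reaching the near end of a seated unit: lean the tool 30 to 45 degrees, fingers pointing down and inwards, for the last part of the push.
- back_stop (a point): Foot of the face of the yellow back stop (30 mm high), on the lane's centre line, at dock x = 108 mm. With the unit fully home its centre is 60 mm in front of this face (dock x = 48 mm) and its near end sticks out 4 mm from under the light bar, at the mouth.
- bolt (a joint): Slide of the dock's steel bolt, in m: 0 = shut (bar crosses the lane just behind the seated unit), 0.09 = fully open, towards the dock's -y. Stays where left; about 2.5 N friction. Bar at dock x = -30 to -16, z = 10 to 26 mm; tip at y = +28 mm shut, -62 mm open. A unit more than 4 mm out of home blocks it. At the start it is shut or nearly so.
- bolt_grip (a point): Top centre of the bolt's red grip post: 30 mm (dock x) x 22 mm (dock y), from 11 to 67 mm above the mat; a foot plate below 25 mm reaches 37 mm to the dock's -y side. Shut it is at dock x = -75, y = -60 mm, open at y = -150 mm.
- parts_bin: Blue open bin of small parts, fixed to the bench: body 120 mm (its x) x 75 mm (its y) x 70 mm high, rim 3 mm wider all round. Origin: centre of the underside. Do not touch.
- iron_stand: Soldering-iron stand, fixed to the bench: round steel base 45 mm in radius, 18 mm high, with a copper coil on a post that holds an iron; its blue handle leans up and out to 96 mm along the stand's x, 60 to 132 mm above the mat. Origin: centre of the underside. Do not touch.
- bottle: Loose bottle 56 mm across and 130 mm high; bystander. Origin: centre of the underside.
- screwdriver: Loose screwdriver lying on the mat; bystander.
- spool: Loose green solder spool, 60 mm across, 48 mm high; bystander. Origin: centre of the underside.

How it is judged (in metres and radians):
On the way, in this order (a step that is already met when the one before it is completed fails the run):
1. the bolt is drawn fully open (at least 84 of 90 mm) (value of joint bolt above 0.084 m), for 0.1 s.
2. the unit has been brought round to the dock's mouth (its centre within 50 mm of the lane's centre line and from 160 mm before the dock's origin to 20 mm past it) (y of unit in the frame of dock between -0.05 and 0.05 m and x of unit in the frame of dock between -0.16 and 0.02 m), for 0.1 s.
3. the unit is home: within 5 mm of the back stop, square within 0.08 rad (x of unit in the frame of dock above 0.043 m and y of unit in the frame of dock between -0.016 and 0.016 m and angle between the x axis of unit and the x axis of dock, either way round below 0.08 rad), for 0.2 s.
4. the bolt is shut behind it (within 10 mm) (value of joint bolt below 0.01 m), for 0.1 s.
At the end, for the whole second after the job is handed in: The unit is at rest on the mat in the dock, within 5 mm of the back stop, within 16 mm of the lane's centre line and square within 0.08 rad; the bolt is shut to within 10 mm (all of step 3 and height (world z) of unit below 0.004 m and value of joint bolt below 0.01 m and linear speed of unit below 0.01 m/s); the robot touches nothing.
It fails at once if the unit touches the parts bin or the iron stand (contact force between unit and parts_bin above 0.3 N or contact force between unit and iron_stand above 0.3 N).
It fails at once if the robot touches the parts bin or the iron stand (contact force between any of the arm, the fingers and parts_bin above 0.3 N or contact force between any of the arm, the fingers and iron_stand above 0.3 N).
It fails at once if the unit is lifted (over 12 mm) or tipped (over 0.15 rad) (height (world z) of unit above 0.012 m or angle between unit's own z axis and vertical above 0.15 rad).
It fails at once if a bystander is moved by more than 15 mm (distance of any of bottle, screwdriver, spool from where it was at the start of the episode above 0.015 m).
It also fails if it takes over 61 s, if anything falls off the work surface, if the arm or the gripper's body presses on something with over 40 N, if the wrist force passes 120 N, or if a joint passes its speed limit or range.

## Working session

There is one attempt and no reset: what is moved stays moved. The work goes in short steps, Python scripts to look and compute and a tool call to move; the robot and the scene stay as the last step left them, time stands still between calls to the robot, and variables do not carry over. Pictures are saved under pics/ and viewed, at most 10 in all, crops included, and the job is handed in when it is done.

Besides the shell and the picture viewer there is one more tool, called after "Call:" in YAML: its name, and indented under it one key for each argument. carry_out: Moves the arm, as the interface text tells. Its arguments: {"type":"object","properties":{"plan":{"type":"array"},"gripper":{"type":"number"}},"required":["plan"]}

```bash
mkdir -p pics; cat > h.py <<'E'
import numpy as np, cv2
from plant import bot
def cam(n):
    c=bot.camera_model(n); return {k:np.array(v,float) for k,v in c.items()}
def snap(n,f):
    im=np.array(bot.capture(n)); cv2.imwrite('pics/'+f,im[:,:,::-1]); return im
def p2w(c,uv,z):
    u=cv2.undistortPoints(np.array(uv,float).reshape(-1,1,2),c['camera_matrix'],c['dist']).reshape(-1,2)
    R,t=c['R'],c['t'].reshape(3); o=-R.T@t; z=np.broadcast_to(z,len(u))
    d=np.c_[u,np.ones(len(u))]@R
    return o+d*((z-o[2])/d[:,2])[:,None]
def w2p(c,X):
    return cv2.projectPoints(np.array(X,float).reshape(-1,1,3),cv2.Rodrigues(c['R'])[0],c['t'],c['camera_matrix'],c['dist'])[0].reshape(-1,2)
E
python3 - <<'E'
from h import *
for n in('top','scene'):
    snap(n,n+'0.png'); c=cam(n); print(n,-c['R'].T@c['t'].reshape(3),c['R'][2])
o=bot.get_obs(); print(o['time'],o['tool_pos'],o['tcp_rot'],o['contact_force'],bot.grip_point_offset)
im=cv2.imread('pics/top0.png'); cv2.imwrite('pics/top0b.png',cv2.resize(im,(800,500),interpolation=cv2.INTER_CUBIC))
E
```

```text
top [ 335.45379922  -62.37426249 1145.75517964] [ 0.18088973 -0.00497803 -0.98349079]
scene [1423.4317344  -357.59973957  806.37755636] [-0.76052152  0.23526242 -0.60519303]
0.1 [224.22497141 474.25340951 193.42140329] [-3.14020102e+00 -1.85598229e-04  2.69981034e+00] [0.24605845 0.40102202 0.2000729 ] 18.8
```

View pics/top0b.png

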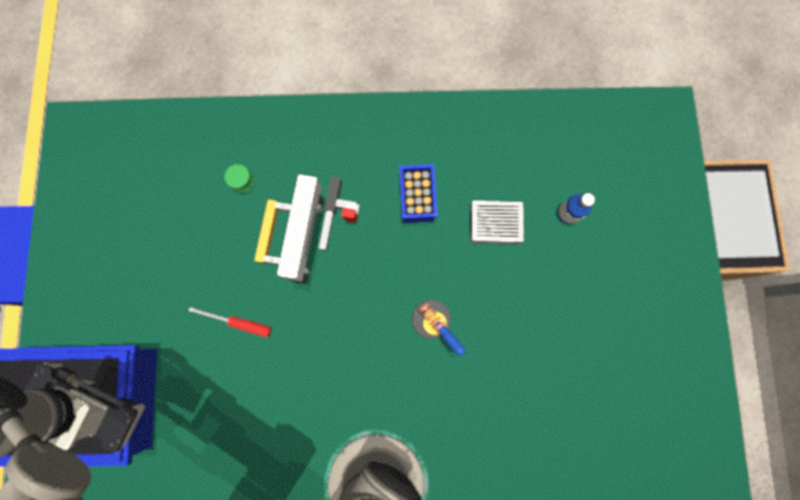

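View pics/scene0.png

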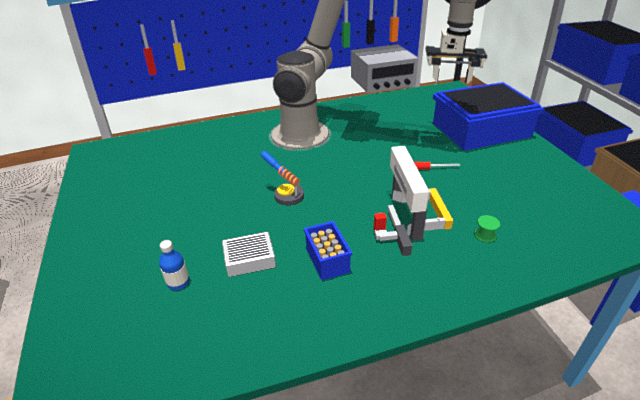

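The top view has up = +x and left = +y. In 800 px coordinates, the dock is near (300,228), its red grip is at (349,213), and the bin is at (418,192). The stand is at (432,320), the unit at (498,222) and the bottle's foot near (570,213). I'll enlarge the middle.

```bash
python3 - <<'E'
import cv2
im=cv2.imread('pics/top0.png')[120:310,180:445]; cv2.imwrite('pics/crop1.png',cv2.resize(im,None,fx=3,fy=3,interpolation=cv2.INTER_CUBIC))
E
```

```text
(no output)
```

View pics/crop1.png

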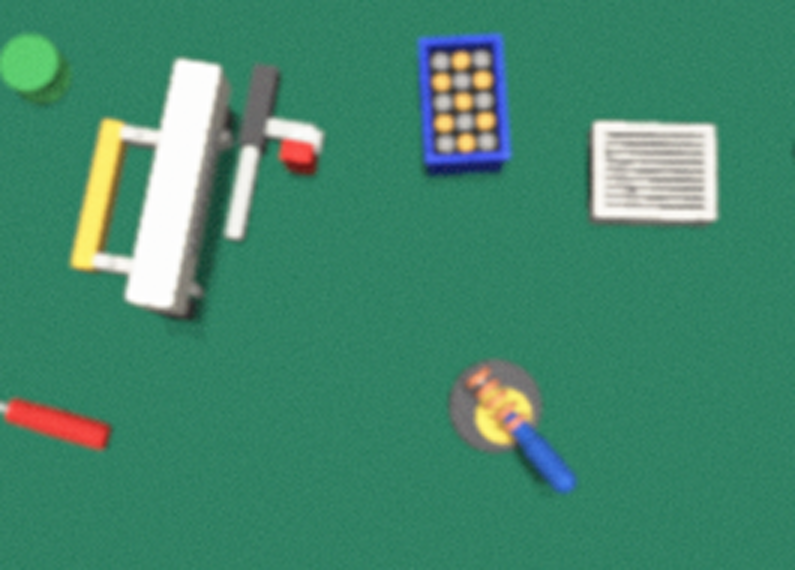

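```bash
cat > m.py <<'E'
from h import *
c=cam('top')
def W(pts,z): return p2w(c,[((x+.5)/3-.5+180,(y+.5)/3-.5+120) for x,y in pts],z)
if __name__=='__main__':
    np.set_printoptions(precision=1,suppress=True)
    for n,p,z in [('unit',[(593,122),(716,124),(717,218),(592,217)],40),('bar',[(178,60),(222,66),(170,308),(127,299)],165),
     ('stop',[(104,119),(124,122),(92,268),(71,266)],30),('bin',[(418,38),(501,33),(508,158),(424,165)],70),
     ('stand',[(450,405),(541,405),(496,360),(496,450)],18),('grip',[(283,138),(318,145),(315,165),(280,160)],67),('boltbar',[(243,236),(226,236),(245,146),(261,148)],26),
     ('housing',[(255,66),(278,68),(261,150),(243,146)],32),('handle',[(565,485)],130),('spool',[(29,62)],48),('sd',[(105,435)],15)]:
        w=W(p,z)[:,:2]; m=w.mean(0); e=np.roll(w,-1,0)-w
        print(n,w.round(1).tolist(),'mean',m,'len',np.hypot(*e.T),'ang',np.degrees(np.arctan2(e[:,1],e[:,0])))
E
python3 m.py
```

```text
unit [[638.0, -242.4], [632.8, -365.1], [537.5, -359.1], [541.7, -236.2]] mean [ 587.5 -300.7] len [122.9  95.5 123.   96.5] ang [-92.4 176.4  88.   -3.7]
bar [[670.8, 145.6], [664.2, 106.2], [448.5, 149.7], [457.2, 186.9]] mean [560.2 147.1] len [ 40.  220.   38.2 217.6] ang [-99.6 168.6  76.8 -10.9]
stop [[656.9, 248.1], [653.2, 227.9], [505.5, 256.3], [508.0, 277.1]] mean [580.9 252.4] len [ 20.6 150.5  20.9 151.7] ang [-100.3  169.1   83.1  -11. ]
bin [[719.6, -70.1], [722.6, -151.8], [596.1, -153.6], [591.3, -72.5]] mean [ 657.4 -112. ] len [ 81.8 126.6  81.2 128.3] ang [ -87.9 -179.2   93.4    1.1]
stand [[363.7, -91.8], [361.3, -180.3], [406.0, -138.2], [319.5, -134.9]] mean [ 362.6 -136.3] len [88.5 61.4 86.5 61.7] ang [-91.5  43.3 177.8  44.3]
grip [[622.5, 63.4], [614.6, 29.5], [594.8, 32.6], [600.6, 66.4]] mean [608.1  48. ] len [34.8 20.  34.3 22.1] ang [-103.1  171.1   80.2   -7.8]
boltbar [[534.3, 108.3], [534.7, 125.1], [626.1, 106.5], [623.6, 90.4]] mean [579.7 107.6] len [16.9 93.3 16.3 91.1] ang [ 88.5 -11.6 -98.8 168.6]
housing [[707.8, 95.6], [705.1, 72.3], [620.0, 89.5], [624.6, 107.5]] mean [664.4  91.2] len [23.5 86.8 18.6 84.1] ang [-96.7 168.5  75.7  -8.2]
handle [[289.7, -186.3]] mean [ 289.7 -186.3] len [0.] ang [0.]
spool [[713.0, 320.1]] mean [713.  320.1] len [0.] ang [0.]
sd [[343.4, 244.0]] mean [343.4 244. ] len [0.] ang [0.]
```

Call:
carry_out:
  plan:
    - {"tx": 32, "ty": -35.4, "tz": 20, "rz": -0.11}
    - {"tx": 32, "ty": -35.4, "tz": 20, "rz": -0.11}
    - {"tx": 32, "ty": -35.4, "tz": 10, "rz": -0.11}
    - {"tx": 32, "ty": -35.4, "rz": -0.11}
    - {"tx": 32, "ty": -35.4, "rz": -0.11}
    - {"tx": 32, "ty": -35.4, "rz": -0.11}
    - {"tx": 32, "ty": -35.4, "rz": -0.11}
    - {"tx": 32, "ty": -35.4, "rz": -0.11}
    - {"tx": 32, "ty": -35.4, "rz": -0.11}
    - {"tx": 32, "ty": -35.4, "rz": -0.11}
    - {"tx": 32, "ty": -35.4, "rz": -0.11}
    - {"tx": 32, "ty": -35.4, "rz": -0.113}
  gripper: 0

```text
invalid input at $.plan[0]: expected keys tx, ty, tz, rx, ry, rz
```

```bash
python3 - <<'E'
from h import *
c=cam('wrist'); im=snap('wrist','w1.png'); o=bot.get_obs(); print(o['time'],o['tool_pos'],o['tcp_rot'],o['joint_positions'])
ex=np.array([.1925,.9813]);ey=np.array([-.9813,.1925]);O=np.array([558.3,135.7])
for n,a,z in [('grip-65',(-75,-65.7),67),('tip20',(-23,20),26),('lb-110',(-8,-110),100),('lb110',(-8,110),100)]:
    print(n,w2p(c,[*(O+a[0]*ex+a[1]*ey),z]))
c=cam('top'); print('bottle cap',p2w(c,[(588*.8,200*.8)],130))
E
```

```text
0.15 [224.25276206 474.32516463 193.51799628] [-3.14045478e+00 -1.67535729e-04  2.69981675e+00] [ 9.83022230e-01  3.42556819e-01  1.52476804e+00  2.25148365e-07
  1.27541793e+00 -1.45998356e-01]
grip-65 [[182.79189727 511.04230851]]
tip20 [[205.87594322 436.78317597]]
lb-110 [[224.77114857 552.87481421]]
lb110 [[171.27787914 444.32456551]]
bottle cap [[ 607.89044952 -484.79386532  130.        ]]
```

View pics/w1.png

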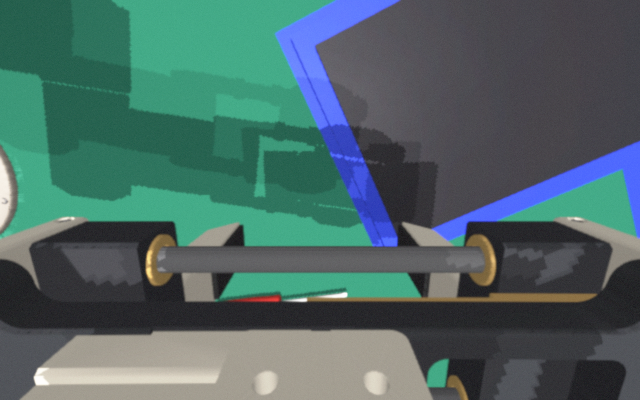

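The move was refused because every row needs all six keys, so the wrist picture only shows the start pose over the storage box. I'll repeat it with full rows.

Call:
carry_out:
  plan:
    - {"tx": 32, "ty": -35.4, "tz": 20, "rx": 0, "ry": 0, "rz": -0.11}
    - {"tx": 32, "ty": -35.4, "tz": 20, "rx": 0, "ry": 0, "rz": -0.11}
    - {"tx": 32, "ty": -35.4, "tz": 10, "rx": 0, "ry": 0, "rz": -0.11}
    - {"tx": 32, "ty": -35.4, "tz": 0, "rx": 0, "ry": 0, "rz": -0.11}
    - {"tx": 32, "ty": -35.4, "tz": 0, "rx": 0, "ry": 0, "rz": -0.11}
    - {"tx": 32, "ty": -35.4, "tz": 0, "rx": 0, "ry": 0, "rz": -0.11}
    - {"tx": 32, "ty": -35.4, "tz": 0, "rx": 0, "ry": 0, "rz": -0.11}
    - {"tx": 32, "ty": -35.4, "tz": 0, "rx": 0, "ry": 0, "rz": -0.11}
    - {"tx": 32, "ty": -35.4, "tz": 0, "rx": 0, "ry": 0, "rz": -0.11}
    - {"tx": 32, "ty": -35.4, "tz": 0, "rx": 0, "ry": 0, "rz": -0.11}
    - {"tx": 32, "ty": -35.4, "tz": 0, "rx": 0, "ry": 0, "rz": -0.11}
    - {"tx": 32, "ty": -35.4, "tz": 0, "rx": 0, "ry": 0, "rz": -0.113}
  gripper: 0

```text
time: 1.35
tool_pos: [607.2, 50.5, 242.4]
tcp_rot: [-3.141, -0.0, 1.372]
contact_force: [0.8, 1.0, 0.6]
grip_width: 92.0
finger_force: 0.0
```

```bash
python3 - <<'E'
from h import *
c=cam('wrist'); im=snap('wrist','w2.png'); o=bot.get_obs(); print(o['time'],o['tool_pos'],o['tcp_rot'],o['joint_positions'])
ex=np.array([.1925,.9813]);ey=np.array([-.9813,.1925]);O=np.array([558.3,135.7])
for n,a,z in [('grip-65',(-75,-65.7),67),('tip20',(-23,20),26),('lb-110',(-8,-110),100),('lb110',(-8,110),100)]:
    print(n,w2p(c,[*(O+a[0]*ex+a[1]*ey),z]))
E
```

```text
1.4 [611.09406224  44.33681692 241.08951678] [3.13966135e+00 3.09189033e-03 1.36140334e+00] [-0.05065549  0.47968898  1.18022915 -0.00337211  1.48025675  0.15903702]
grip-65 [[322.94924384 178.17039957]]
tip20 [[261.92577792 136.87668372]]
lb-110 [[361.75054836 125.46751705]]
lb110 [[169.2639626  126.29937593]]
```

View pics/w2.png

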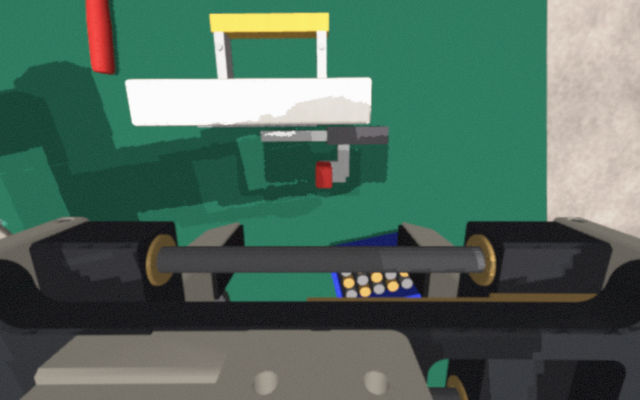

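The wrist view agrees with the model: the red grip is at (323,175), predicted (323,178), and the bolt tip is at (262,135), predicted (262,137). I'll descend and grasp.

Call:
carry_out:
  plan:
    - {"tx": 0, "ty": 0, "tz": -30, "rx": 0, "ry": 0, "rz": 0}
    - {"tx": 0, "ty": 0, "tz": -40, "rx": 0, "ry": 0, "rz": 0}
    - {"tx": 0, "ty": 0, "tz": -40, "rx": 0, "ry": 0, "rz": 0}
    - {"tx": 0, "ty": 0, "tz": -35, "rx": 0, "ry": 0, "rz": 0}
    - {"tx": 0, "ty": 0, "tz": -30, "rx": 0, "ry": 0, "rz": 0}
    - {"tx": 0, "ty": 0, "tz": -20, "rx": 0, "ry": 0, "rz": 0}
    - {"tx": 0, "ty": 0, "tz": -12, "rx": 0, "ry": 0, "rz": 0}
    - {"tx": 0, "ty": 0, "tz": 0, "rx": 0, "ry": 0, "rz": 0}

```text
time: 2.2
tool_pos: [605.1, 52.4, 34.0]
tcp_rot: [-3.138, 0.001, 1.377]
contact_force: [-0.9, -0.2, -0.3]
grip_width: 91.6
finger_force: 0.0
```

Call:
carry_out:
  plan:
    - {"tx": 0, "ty": 0, "tz": 0, "rx": 0, "ry": 0, "rz": 0}
    - {"tx": 0, "ty": 0, "tz": 0, "rx": 0, "ry": 0, "rz": 0}
    - {"tx": 0, "ty": 0, "tz": 0, "rx": 0, "ry": 0, "rz": 0}
    - {"tx": 0, "ty": 0, "tz": 0, "rx": 0, "ry": 0, "rz": 0}
    - {"tx": 0, "ty": 0, "tz": 0, "rx": 0, "ry": 0, "rz": 0}
    - {"tx": 0, "ty": 0, "tz": 0, "rx": 0, "ry": 0, "rz": 0}
    - {"tx": 0, "ty": 0, "tz": 0, "rx": 0, "ry": 0, "rz": 0}
  gripper: 0.95

```text
time: 2.9
tool_pos: [606.3, 52.2, 35.7]
tcp_rot: [3.141, 0.0, 1.377]
contact_force: [0.8, 0.3, -0.3]
grip_width: 40.1
finger_force: 0.0
```

Call:
carry_out:
  plan:
    - {"tx": 0, "ty": 0, "tz": 0, "rx": 0, "ry": 0, "rz": 0}
    - {"tx": 0, "ty": 0, "tz": 0, "rx": 0, "ry": 0, "rz": 0}
    - {"tx": 0, "ty": 0, "tz": 0, "rx": 0, "ry": 0, "rz": 0}
    - {"tx": 0, "ty": 0, "tz": 0, "rx": 0, "ry": 0, "rz": 0}

```text
time: 3.3
tool_pos: [606.3, 52.2, 35.7]
tcp_rot: [3.142, -0.0, 1.377]
contact_force: [-1.3, 0.2, 0.1]
grip_width: 8.4
finger_force: 0.0
```

```bash
python3 - <<'E'
from h import *
o=bot.get_obs(); print(o['tool_pos'],o['grip_width'],o['finger_force'],o['joint_positions'])
a=snap('scene','s3.png')[160:280,320:480]; b=snap('top','t3.png')[120:240,200:360]
b2=np.hstack([cv2.resize(x,None,fx=2.5,fy=2.5,interpolation=2) for x in(a,b)])[:,:,::-1]
cv2.imwrite('pics/j3.png',b2)
E
```

```text
[606.31153082  52.21121877  35.66042443] 8.423923214334394 0.0 [-3.99716031e-02  6.48717467e-01  1.47802083e+00 -5.68744196e-06
  1.01480023e+00  1.54058723e-01]
```

View pics/j3.png

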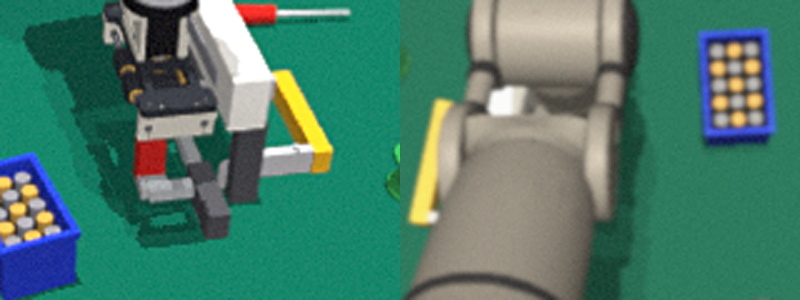

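```bash
python3 - <<'E'
from h import *
c=cam('scene'); o=bot.get_obs(); T=o['tool_pos']; print(o['grip_width'])
for n,X in [('tcp',T),('grasp',T+[0,0,18.8]),('post top',[608,49,67]),('post bot',[608,49,11]),('bar110',[558.3-1.5+108,135.7-7.9-21.2,165])]:
    p=w2p(c,X)[0]; print(n,p,(p-[320,160])*2.5)
E
```

```text
5.137368310704162
tcp [378.34023164 222.52696742] [145.85057909 156.31741855]
grasp [378.74315655 217.11381123] [146.85789137 142.78452808]
post top [378.16954121 214.0926964 ] [145.42385304 135.23174101]
post bot [376.99649876 230.12672983] [142.49124689 175.31682457]
bar110 [411.58374685 191.72885711] [228.95936713  79.32214277]
```

Call:
carry_out:
  plan:
    - {"tx": 0, "ty": 0, "tz": 0, "rx": 0, "ry": 0, "rz": 0}

```text
time: 3.5
tool_pos: [606.3, 52.2, 35.7]
tcp_rot: [3.142, 0.0, 1.377]
contact_force: [-0.2, -0.1, 0.3]
grip_width: 5.1
finger_force: 0.0
```

```bash
python3 - <<'E'
from h import *
c=cam('wrist'); im=snap('wrist','w4.png'); o=bot.get_obs(); T=o['tool_pos']
for n,X in [('tcp',T),('post top',[608,49,67])]: print(n,w2p(c,X)[0])
print(-c['R'].T@c['t'].reshape(3),c['R'][2])
def red(im): 
    r,g,b=[im[:,:,i].astype(int) for i in range(3)]; return (r>90)&(r>2.2*g)&(r>2.2*b)
for f in('w2','w4','s3','t3','scene0','top0'):
    m=red(cv2.imread(f'pics/{f}.png')[:,:,::-1]).astype(np.uint8); n,_,st,ce=cv2.connectedComponentsWithStats(m)
    print(f,[(s.tolist(),q.round(1).tolist()) for s,q in zip(st[1:],ce[1:]) if s[4]>15])
s=cv2.imread('pics/s3.png')[190:250,355:425]
j=np.hstack([cv2.resize(cv2.imread('pics/w4.png')[60:360,170:470],(500,500)),cv2.resize(s,None,fx=4.28,fy=4.28,interpolation=2)[:500] if 0 else cv2.copyMakeBorder(cv2.resize(s,(300,257),interpolation=2),0,243,0,0,0)])
cv2.imwrite('pics/j4.png',j)
E
```

```text
tcp [323.10842555 221.70984112]
post top [327.29907211 243.12217672]
[617.29040704 117.95809147 226.27951272] [-0.04809286 -0.2434536  -0.96871947]
w2 [([86, 0, 28, 74, 1595], [99.5, 35.8]), ([316, 162, 16, 26, 397], [323.5, 174.8])]
w4 [([312, 206, 35, 40, 528], [325.3, 222.6])]
s3 [([144, 47, 12, 28, 183], [149.7, 60.7]), ([414, 162, 16, 8, 98], [422.5, 164.9]), ([374, 216, 13, 14, 166], [379.7, 222.5])]
t3 []
scene0 [([144, 47, 12, 28, 182], [149.7, 60.7]), ([414, 162, 16, 8, 98], [422.5, 164.9]), ([374, 213, 13, 17, 191], [379.5, 221.0])]
top0 [([274, 167, 11, 10, 88], [278.9, 171.6]), ([182, 254, 34, 15, 256], [199.2, 260.9])]
```

View pics/j4.png

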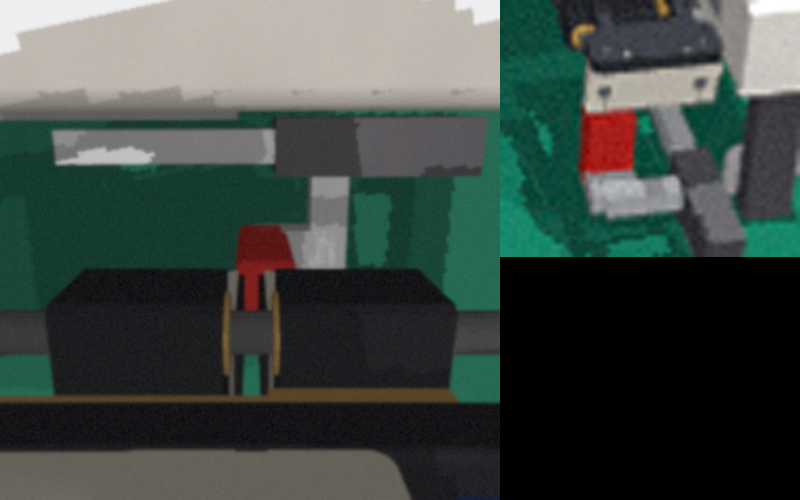

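```bash
python3 - <<'E'
from h import *
ex=np.array([.1925,.9813]);ey=np.array([-.9813,.1925])
cs={'scene':cam('scene'),'top':cam('top'),'wrist':cam('wrist')}; print(cs['wrist']['camera_matrix'])
def bb(c,x,y):
    P=[[*(np.array([x,y])+a*ex+b*ey),z] for a in(-15,15) for b in(-11,11) for z in(11,67)]
    p=w2p(c,P); return np.r_[p.min(0),p.max(0)].round(0)
for x,y in[(608,49),(604,51),(611,40),(605,75)]:
    print(x,y,{k:bb(c,x,y).tolist() for k,c in cs.items()})
print('obs scene 374,213,387,230; top 274,167,285,177; wrist 312,206,347,246')
o=bot.get_obs();T=o['tool_pos']
for w in(-1,1):print('tip',w2p(cs['wrist'],T+w*np.r_[-ey,0]*15),w2p(cs['scene'],T+w*np.r_[-ey,0]*15))
E
```

```text
[[281.79236415   0.         320.3650166 ]
 [  0.         281.79236415 197.51225015]
 [  0.           0.           1.        ]]
608 49 {'scene': [371.0, 211.0, 385.0, 233.0], 'top': [273.0, 166.0, 286.0, 179.0], 'wrist': [309.0, 197.0, 346.0, 266.0]}
604 51 {'scene': [371.0, 210.0, 385.0, 232.0], 'top': [273.0, 167.0, 286.0, 180.0], 'wrist': [302.0, 195.0, 339.0, 264.0]}
611 40 {'scene': [368.0, 212.0, 382.0, 235.0], 'top': [276.0, 165.0, 289.0, 178.0], 'wrist': [317.0, 207.0, 353.0, 277.0]}
605 75 {'scene': [379.0, 208.0, 393.0, 231.0], 'top': [264.0, 167.0, 278.0, 180.0], 'wrist': [295.0, 165.0, 333.0, 228.0]}
obs scene 374,213,387,230; top 274,167,285,177; wrist 312,206,347,246
tip [[302.096367  221.7130448]] [[377.1080422  218.97703745]]
tip [[344.11965072 221.7061362 ]] [[379.59857155 226.160255  ]]
```

Projections put the post at (608,49), yet the fingers shut without touching it, so the fingertips look higher than the nominal TCP. I'll raise the tool, part the fingers, and look at the real tips.

Call:
carry_out:
  plan:
    - {"tx": 0, "ty": 0, "tz": 25, "rx": 0, "ry": 0, "rz": 0}
    - {"tx": 0, "ty": 0, "tz": 35, "rx": 0, "ry": 0, "rz": 0}
    - {"tx": 0, "ty": 0, "tz": 0, "rx": 0, "ry": 0, "rz": 0}
    - {"tx": 0, "ty": 0, "tz": 0, "rx": 0, "ry": 0, "rz": 0}
    - {"tx": 0, "ty": 0, "tz": 0, "rx": 0, "ry": 0, "rz": 0}
    - {"tx": 0, "ty": 0, "tz": 0, "rx": 0, "ry": 0, "rz": 0}
  gripper: 0.45

```text
time: 4.15
tool_pos: [605.5, 52.2, 94.4]
tcp_rot: [-3.139, 0.0, 1.377]
contact_force: [-0.3, -0.2, 0.3]
grip_width: 47.5
finger_force: 0.0
```

```bash
python3 - <<'E'
from h import *
o=bot.get_obs(); T=np.array(o['tool_pos']); print(T,o['grip_width'],o['contact_force'])
cs=cam('scene'); cw=cam('wrist'); s=snap('scene','s5.png'); w=snap('wrist','w5.png')
s=s[150:240,340:420]; w=w[150:330,240:400]
j=np.hstack([cv2.resize(s,(400,450),interpolation=2),cv2.resize(w,(400,450),interpolation=2)])[:,:,::-1]; cv2.imwrite('pics/j5.png',j)
ax=np.array([.981,-.1925,0]); h=o['grip_width']/2
for k in(0,18.8,34,47,66):
  for sg in(-1,1):
    X=T+[0,0,k]+sg*h*ax; print(k,sg,((w2p(cs,X)[0]-[340,150])*5).round(),((w2p(cw,X)[0]-[240,150])*2.5+[400,0]).round())
E
```

```text
[605.4799323   52.20837291  94.37934871] 47.5027061043825 [-0.30424128 -0.17667791  0.26595707]
0 -1 [187. 248.] [525. 179.]
0 1 [208. 304.] [691. 179.]
18.8 -1 [189. 219.] [517. 203.]
18.8 1 [210. 275.] [700. 203.]
34 -1 [191. 196.] [509. 226.]
34 1 [212. 251.] [708. 227.]
47 -1 [192. 175.] [502. 250.]
47 1 [214. 230.] [717. 250.]
66 -1 [194. 145.] [488. 292.]
66 1 [216. 199.] [732. 292.]
```

View pics/j5.png

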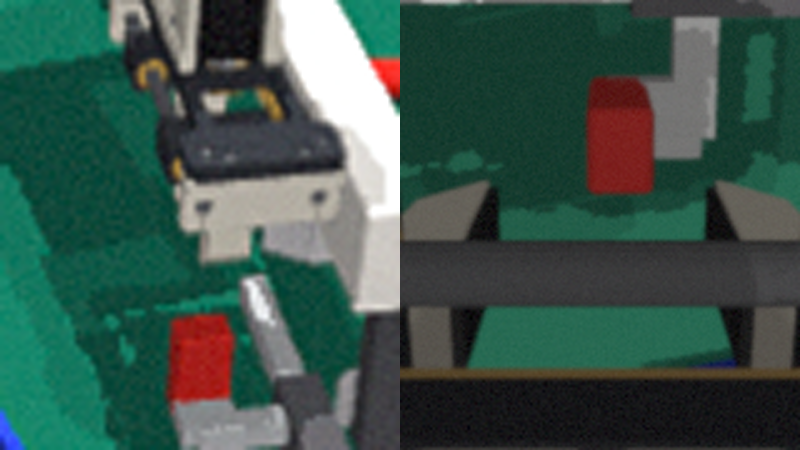

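The wrist view (right half) shows the tips at about (490,182) and (715,182). The scene view (left half) shows the near tip at about (225,262). Both lie 30 to 35 mm behind the reported TCP, so the real tips are about 34 mm higher than reported. I'll descend with that offset.

Call:
carry_out:
  plan:
    - {"tx": 2, "ty": -2, "tz": -20, "rx": 0, "ry": 0, "rz": 0}
    - {"tx": 0, "ty": 0, "tz": -30, "rx": 0, "ry": 0, "rz": 0}
    - {"tx": 0, "ty": 0, "tz": -20, "rx": 0, "ry": 0, "rz": 0}
    - {"tx": 0, "ty": 0, "tz": -5, "rx": 0, "ry": 0, "rz": 0}
    - {"tx": 0, "ty": 0, "tz": -5, "rx": 0, "ry": 0, "rz": 0}
    - {"tx": 0, "ty": 0, "tz": -4, "rx": 0, "ry": 0, "rz": 0}
    - {"tx": 0, "ty": 0, "tz": 0, "rx": 0, "ry": 0, "rz": 0}

```text
time: 4.95
tool_pos: [608.6, 50.2, 12.1]
tcp_rot: [3.141, -0.0, 1.377]
contact_force: [0.1, -0.2, 0.0]
grip_width: 50.5
finger_force: 0.0
```

Call:
carry_out:
  plan:
    - {"tx": 0, "ty": 0, "tz": 0, "rx": 0, "ry": 0, "rz": 0}
    - {"tx": 0, "ty": 0, "tz": 0, "rx": 0, "ry": 0, "rz": 0}
    - {"tx": 0, "ty": 0, "tz": 0, "rx": 0, "ry": 0, "rz": 0}
    - {"tx": 0, "ty": 0, "tz": 0, "rx": 0, "ry": 0, "rz": 0}
    - {"tx": 0, "ty": 0, "tz": 0, "rx": 0, "ry": 0, "rz": 0}
  gripper: 0.95

```text
time: 5.45
tool_pos: [609.1, 50.1, 12.1]
tcp_rot: [3.14, -0.0, 1.377]
contact_force: [2.9, -0.3, 0.7]
grip_width: 21.8
finger_force: 30.0
```

Gripped: opening 21.8 mm, force 30 N. Now I'll draw the bolt.

Call:
carry_out:
  plan:
    - {"tx": 5, "ty": -1, "tz": 0, "rx": 0, "ry": 0, "rz": 0}
    - {"tx": 10, "ty": -2, "tz": 0, "rx": 0, "ry": 0, "rz": 0}
    - {"tx": 10, "ty": -2, "tz": 0, "rx": 0, "ry": 0, "rz": 0}
    - {"tx": 10, "ty": -2, "tz": 0, "rx": 0, "ry": 0, "rz": 0}
    - {"tx": 10, "ty": -2, "tz": 0, "rx": 0, "ry": 0, "rz": 0}
    - {"tx": 10, "ty": -2, "tz": 0, "rx": 0, "ry": 0, "rz": 0}
    - {"tx": 10, "ty": -2, "tz": 0, "rx": 0, "ry": 0, "rz": 0}
    - {"tx": 9, "ty": -1.5, "tz": 0, "rx": 0, "ry": 0, "rz": 0}
    - {"tx": 5, "ty": -1, "tz": 0, "rx": 0, "ry": 0, "rz": 0}
    - {"tx": 4, "ty": -1, "tz": 0, "rx": 0, "ry": 0, "rz": 0}
    - {"tx": 0, "ty": 0, "tz": 0, "rx": 0, "ry": 0, "rz": 0}
    - {"tx": 0, "ty": 0, "tz": 0, "rx": 0, "ry": 0, "rz": 0}

```text
time: 6.65
tool_pos: [692.2, 34.1, 12.1]
tcp_rot: [3.139, -0.001, 1.377]
contact_force: [2.8, 2.0, 2.4]
grip_width: 21.5
finger_force: 30.0
```

Call:
carry_out:
  plan:
    - {"tx": 2, "ty": -0.4, "tz": 0, "rx": 0, "ry": 0, "rz": 0}
    - {"tx": 2, "ty": -0.4, "tz": 0, "rx": 0, "ry": 0, "rz": 0}
    - {"tx": 2, "ty": -0.4, "tz": 0, "rx": 0, "ry": 0, "rz": 0}
    - {"tx": 0, "ty": 0, "tz": 0, "rx": 0, "ry": 0, "rz": 0}

```text
time: 7.05
tool_pos: [691.9, 34.1, 11.9]
tcp_rot: [-3.13, 0.001, 1.378]
contact_force: [-19.7, 5.4, 15.6]
grip_width: 21.9
finger_force: 30.1
```

Call:
carry_out:
  plan:
    - {"tx": -3, "ty": 0.5, "tz": 0, "rx": 0, "ry": 0, "rz": 0}
    - {"tx": -2, "ty": 0.5, "tz": 0, "rx": 0, "ry": 0, "rz": 0}
    - {"tx": 0, "ty": 0, "tz": 0, "rx": 0, "ry": 0, "rz": 0}
    - {"tx": 0, "ty": 0, "tz": 10, "rx": 0, "ry": 0, "rz": 0}
    - {"tx": 0, "ty": 0, "tz": 30, "rx": 0, "ry": 0, "rz": 0}
    - {"tx": 0, "ty": 0, "tz": 40, "rx": 0, "ry": 0, "rz": 0}
    - {"tx": 0, "ty": 0, "tz": 40, "rx": 0, "ry": 0, "rz": 0}
  gripper: 0.35

```text
time: 7.75
tool_pos: [692.3, 33.2, 133.3]
tcp_rot: [-3.141, 0.0, 1.376]
contact_force: [0.9, 2.5, 0.2]
grip_width: 59.6
finger_force: 0.0
```

Call:
carry_out:
  plan:
    - {"tx": -3, "ty": -30, "tz": 0, "rx": 0, "ry": 0, "rz": -0.135}
    - {"tx": -3, "ty": -30, "tz": 0, "rx": 0, "ry": 0, "rz": -0.135}
    - {"tx": -3, "ty": -31, "tz": 0, "rx": 0, "ry": 0, "rz": -0.135}
    - {"tx": -3, "ty": -31, "tz": 0, "rx": 0, "ry": 0, "rz": -0.135}
    - {"tx": -3, "ty": -31, "tz": 0, "rx": 0, "ry": 0, "rz": -0.135}
    - {"tx": -3, "ty": -31, "tz": 0, "rx": 0, "ry": 0, "rz": -0.135}
    - {"tx": -3, "ty": -31, "tz": 0, "rx": 0, "ry": 0, "rz": -0.135}
    - {"tx": -3, "ty": -31, "tz": 0, "rx": 0, "ry": 0, "rz": -0.135}
    - {"tx": -2, "ty": -31, "tz": 0, "rx": 0, "ry": 0, "rz": -0.135}
    - {"tx": -2, "ty": -31, "tz": 0, "rx": 0, "ry": 0, "rz": -0.135}
    - {"tx": -2, "ty": -30, "tz": 0, "rx": 0, "ry": 0, "rz": -0.067}
    - {"tx": 0, "ty": 0, "tz": 0, "rx": 0, "ry": 0, "rz": 0}
  gripper: 0.1

```text
time: 8.95
tool_pos: [661.2, -309.5, 131.8]
tcp_rot: [3.14, -0.0, -0.047]
contact_force: [-0.5, -0.2, -0.3]
grip_width: 82.5
finger_force: 0.0
```

```bash
python3 - <<'E'
from h import *
o=bot.get_obs(); print(o['time'],o['tool_pos'],o['tcp_rot'],o['joint_positions'],o['grip_width'])
c=cam('wrist'); im=snap('wrist','w6.png')
for X in [(638,-242,40),(633,-365,40),(537.5,-359,40),(542,-236,40),(608,-485,130)]: print(w2p(c,X)[0])
E
```

```text
8.95 [ 661.23598968 -309.4912406   131.82737831] [ 3.13952786e+00 -3.53301441e-04 -4.66213559e-02] [-0.5418035   0.78129403  0.93134423 -0.00166592  1.42766255  1.07585112] 82.51682007773212
[257.53076412 214.62915943]
[374.7599425  213.88054545]
[369.41181717 294.46811256]
[260.81162713 295.58529349]
[556.94499226 274.73024627]
```

Call:
carry_out:
  plan:
    - {"tx": 0, "ty": 6, "tz": -20, "rx": 0, "ry": 0, "rz": 0}
    - {"tx": 0, "ty": 0, "tz": -30, "rx": 0, "ry": 0, "rz": 0}
    - {"tx": 0, "ty": 0, "tz": -35, "rx": 0, "ry": 0, "rz": 0}
    - {"tx": 0, "ty": 0, "tz": -30, "rx": 0, "ry": 0, "rz": 0}
    - {"tx": 0, "ty": 0, "tz": -20, "rx": 0, "ry": 0, "rz": 0}
    - {"tx": 0, "ty": 0, "tz": -10, "rx": 0, "ry": 0, "rz": 0}
    - {"tx": 0, "ty": 0, "tz": 0, "rx": 0, "ry": 0, "rz": 0}
    - {"tx": 0, "ty": 0, "tz": 0, "rx": 0, "ry": 0, "rz": 0}

```text
time: 9.8
tool_pos: [663.2, -298.4, -11.9]
tcp_rot: [3.141, -0.002, -0.039]
contact_force: [0.7, -1.0, 0.1]
grip_width: 82.7
finger_force: 0.0
```

Call:
carry_out:
  plan:
    - {"tx": -8, "ty": 0, "tz": 0, "rx": 0, "ry": 0, "rz": 0}
    - {"tx": -8, "ty": -1, "tz": 0, "rx": 0, "ry": 0, "rz": -0.01}
    - {"tx": -12, "ty": -1, "tz": 0, "rx": 0, "ry": 0, "rz": -0.015}
    - {"tx": -12, "ty": -1, "tz": 0, "rx": 0, "ry": 0, "rz": -0.015}
    - {"tx": -14, "ty": -1, "tz": 0, "rx": 0, "ry": 0, "rz": -0.015}
    - {"tx": -14, "ty": -1.5, "tz": 0, "rx": 0, "ry": 0, "rz": -0.015}
    - {"tx": -14, "ty": -1.5, "tz": 0, "rx": 0, "ry": 0, "rz": -0.015}
    - {"tx": -14, "ty": -1.5, "tz": 0, "rx": 0, "ry": 0, "rz": -0.02}
    - {"tx": -14, "ty": -1.5, "tz": 0, "rx": 0, "ry": 0, "rz": -0.02}
    - {"tx": -12, "ty": -1.5, "tz": 0, "rx": 0, "ry": 0, "rz": -0.02}
    - {"tx": -8, "ty": -1, "tz": 0, "rx": 0, "ry": 0, "rz": -0.01}
    - {"tx": -4, "ty": 0, "tz": 0, "rx": 0, "ry": 0, "rz": 0}

```text
time: 11.0
tool_pos: [528.7, -311.8, -11.9]
tcp_rot: [3.14, -0.003, -0.196]
contact_force: [5.3, 1.0, 2.9]
grip_width: 82.4
finger_force: 2.2
```

Call:
carry_out:
  plan:
    - {"tx": 0, "ty": 0, "tz": 0, "rx": 0, "ry": 0, "rz": 0}
    - {"tx": 0, "ty": 0, "tz": 0, "rx": 0, "ry": 0, "rz": 0}

```text
time: 11.2
tool_pos: [528.3, -311.1, -13.1]
tcp_rot: [3.141, -0.0, -0.195]
contact_force: [1.7, -0.1, 1.2]
grip_width: 82.8
finger_force: 0.8
```

Call:
carry_out:
  plan:
    - {"tx": 15, "ty": -3, "tz": 0, "rx": 0, "ry": 0, "rz": 0}
    - {"tx": 5, "ty": -1, "tz": 30, "rx": 0, "ry": 0, "rz": 0}
    - {"tx": 0, "ty": 0, "tz": 40, "rx": 0, "ry": 0, "rz": 0.14}
    - {"tx": 0, "ty": 0, "tz": 40, "rx": 0, "ry": 0, "rz": 0.14}
    - {"tx": 0, "ty": 0, "tz": 30, "rx": 0, "ry": 0, "rz": 0.14}
    - {"tx": -20, "ty": -14, "tz": 0, "rx": 0, "ry": 0, "rz": 0.14}
    - {"tx": -20, "ty": -14, "tz": 0, "rx": 0, "ry": 0, "rz": 0.14}
    - {"tx": -20, "ty": -14, "tz": 0, "rx": 0, "ry": 0, "rz": 0.14}
    - {"tx": -20, "ty": -14, "tz": 0, "rx": 0, "ry": 0, "rz": 0.14}
    - {"tx": -13, "ty": -17, "tz": 0, "rx": 0, "ry": 0, "rz": 0.14}
    - {"tx": 0, "ty": 0, "tz": 0, "rx": 0, "ry": 0, "rz": 0.14}
    - {"tx": 0, "ty": 0, "tz": 0, "rx": 0, "ry": 0, "rz": 0.14}
  gripper: 0.5

```text
time: 12.4
tool_pos: [454.2, -388.0, 125.9]
tcp_rot: [-3.139, -0.001, 1.21]
contact_force: [1.3, 0.4, -0.1]
grip_width: 45.9
finger_force: 0.0
```

Call:
carry_out:
  plan:
    - {"tx": 0, "ty": 0, "tz": 0, "rx": 0, "ry": 0, "rz": 0.14}
    - {"tx": 0, "ty": 0, "tz": 0, "rx": 0, "ry": 0, "rz": 0.03}
    - {"tx": 0, "ty": 0, "tz": 0, "rx": 0, "ry": 0, "rz": 0}

```text
time: 12.7
tool_pos: [454.9, -387.4, 126.0]
tcp_rot: [-3.14, -0.001, 1.375]
contact_force: [-0.0, -0.2, -0.4]
grip_width: 45.9
finger_force: 0.0
```

```bash
python3 - <<'E'
from h import *
o=bot.get_obs(); print(o['time'],o['tool_pos'],o['tcp_rot'],o['joint_positions'],o['grip_width'])
c=cam('wrist'); a=snap('wrist','w7.png'); b=snap('top','t7.png')
cy,cx=np.mgrid[0:400,0:640]
j=np.hstack([cv2.resize(a[0:300,120:520],(400,300)),cv2.resize(b[140:290,300:500],(400,300),interpolation=2)])[:,:,::-1]
cv2.imwrite('pics/j7.png',cv2.copyMakeBorder(j,0,0,0,0,0))
E
```

```text
12.7 [ 454.8654617  -387.44423826  125.95517474] [-3.13959452e+00 -1.09636746e-03  1.37538336e+00] [-8.33557299e-01  5.32869321e-01  1.41255808e+00 -3.32483371e-04
  1.19842329e+00 -6.38024111e-01] 45.940020578842805
```

View pics/j7.png

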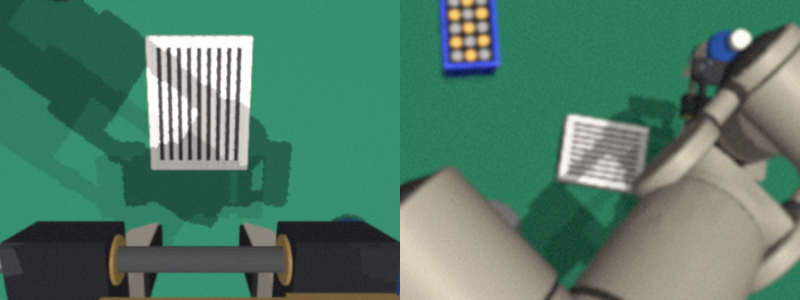

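```bash
python3 - <<'E'
from h import *
c=cam('wrist')
w=p2w(c,[(267,38),(372,37),(365,169),(272,168)],40)[:,:2]; e=np.roll(w,-1,0)-w
t=p2w(cam('top'),[(300+568/2,140+115/2),(300+559/2,140+181/2)],40)
ex=np.array([.1925,.9813]);ey=np.array([-.9813,.1925]);O=np.array([558.3,135.7])
print(w,np.hypot(*e.T),np.degrees(np.arctan2(*e.T[::-1])),t)
m=w.mean(0);print('centre',m,'dock',(m-O)@ex,(m-O)@ey); T=bot.get_obs()['tool_pos'][:2]; print('tool dock',(T-O)@ex,(T-O)@ey)
E
```

```text
[[ 434.37947333 -239.46347675]
 [ 525.45261359 -256.84546379]
 [ 501.11941945 -371.41101712]
 [ 411.23443069 -352.50856649]] [ 92.71704456 117.12117805  91.8510416  115.39014391] [ -10.80537598 -101.99116384  168.12398043   78.42907772] [[ 508.99477462 -851.87923549   40.        ]
 [ 411.77990537 -823.63163464   40.        ]]
centre [ 468.04648427 -305.05713104] dock -449.8887744655993 3.7200272646388686
tool dock -533.4004156432723 0.5640189856842783
```

Call:
carry_out:
  plan:
    - {"tx": -2, "ty": -6, "tz": -15, "rx": 0, "ry": 0, "rz": 0}
    - {"tx": 0, "ty": 0, "tz": -30, "rx": 0, "ry": 0, "rz": 0}
    - {"tx": 0, "ty": 0, "tz": -35, "rx": 0, "ry": 0, "rz": 0}
    - {"tx": 0, "ty": 0, "tz": -30, "rx": 0, "ry": 0, "rz": 0}
    - {"tx": 0, "ty": 0, "tz": -17, "rx": 0, "ry": 0, "rz": 0}
    - {"tx": 0, "ty": 0, "tz": -8, "rx": 0, "ry": 0, "rz": 0}
    - {"tx": 0, "ty": 0, "tz": 0, "rx": 0, "ry": 0, "rz": 0}

```text
time: 13.5
tool_pos: [452.9, -393.5, -9.3]
tcp_rot: [-3.14, -0.001, 1.375]
contact_force: [-0.1, -0.2, -0.4]
grip_width: 45.5
finger_force: 0.0
```

Call:
carry_out:
  plan:
    - {"tx": 1.5, "ty": 7.5, "tz": 0, "rx": 0, "ry": 0, "rz": 0}
    - {"tx": 1.5, "ty": 7.5, "tz": 0, "rx": 0, "ry": 0, "rz": 0}
    - {"tx": 1.5, "ty": 7.5, "tz": 0, "rx": 0, "ry": 0, "rz": 0}
    - {"tx": 2, "ty": 11, "tz": 0, "rx": 0, "ry": 0, "rz": 0}
    - {"tx": 2.7, "ty": 14, "tz": 0, "rx": 0, "ry": 0, "rz": 0}
    - {"tx": 2.7, "ty": 14, "tz": 0, "rx": 0, "ry": 0, "rz": 0}
    - {"tx": 2.7, "ty": 14, "tz": 0, "rx": 0, "ry": 0, "rz": 0}
    - {"tx": 2.7, "ty": 14, "tz": 0, "rx": 0, "ry": 0, "rz": 0}
    - {"tx": 2, "ty": 10, "tz": 0, "rx": 0, "ry": 0, "rz": 0}
    - {"tx": 0.8, "ty": 4, "tz": 0, "rx": 0, "ry": 0, "rz": 0}

```text
time: 14.5
tool_pos: [474.0, -289.8, -7.7]
tcp_rot: [3.14, 0.001, 1.376]
contact_force: [-1.0, -5.3, 3.7]
grip_width: 46.0
finger_force: 2.6
```

```bash
cat > u.py <<'E'
from h import *
# unit's pale top in the wrist picture -> pose; sanity print
ex=np.array([.1925,.9813]);ey=np.array([-.9813,.1925]);O=np.array([558.3,135.7])
o=bot.get_obs(); c=cam('wrist'); im=snap('wrist',f"u{o['time']:.2f}.png".replace('.','_',1))
T=np.array(o['tool_pos'])[:2]; print(o['time'],o['tool_pos'],o['tcp_rot'],'tool dock',((T-O)@ex).round(1),((T-O)@ey).round(1))
g=im.astype(int); m=((g.min(2)>95)&(g.max(2)-g.min(2)<40)).astype(np.uint8); m[215:]=0
m=cv2.morphologyEx(m,cv2.MORPH_CLOSE,np.ones((11,11))); m=cv2.morphologyEx(m,cv2.MORPH_OPEN,np.ones((9,9)))
for k in cv2.findContours(m,0,2)[0]:
    if cv2.contourArea(k)<2500: continue
    q=cv2.approxPolyDP(cv2.convexHull(k),8,True).reshape(-1,2).astype(float)
    w=p2w(c,q,40)[:,:2]; d=np.c_[(w-O)@ex,(w-O)@ey]
    print('poly',q.tolist(),'dock',d.round(0).tolist())
    w=p2w(c,k.reshape(-1,2),40)[:,:2]; r=cv2.minAreaRect(np.c_[(w-O)@ex,(w-O)@ey].astype(np.float32)); print('rect',r)
E
python3 u.py
```

```text
14.5 [ 473.97997925 -289.75292362   -7.65937657] [3.14043473e+00 8.52289639e-04 1.37599081e+00] tool dock -433.7 0.8
poly [[423.0, 0.0], [405.0, 214.0], [228.0, 214.0], [209.0, 0.0]] dock [[-314.0, -43.0], [-413.0, -42.0], [-413.0, 52.0], [-314.0, 52.0]]
rect ((-363.1976318359375, 4.785465240478516), (95.27281188964844, 99.10275268554688), 89.9649429321289)
```

Call:
carry_out:
  plan:
    - {"tx": 1.5, "ty": 8, "tz": 0, "rx": 0, "ry": 0, "rz": 0}
    - {"tx": 2.7, "ty": 14, "tz": 0, "rx": 0, "ry": 0, "rz": 0}
    - {"tx": 2.7, "ty": 14, "tz": 0, "rx": 0, "ry": 0, "rz": 0}
    - {"tx": 2.7, "ty": 14, "tz": 0, "rx": 0, "ry": 0, "rz": 0}
    - {"tx": 2.7, "ty": 14, "tz": 0, "rx": 0, "ry": 0, "rz": 0}
    - {"tx": 2.7, "ty": 14, "tz": 0, "rx": 0, "ry": 0, "rz": 0}
    - {"tx": 2.7, "ty": 14, "tz": 0, "rx": 0, "ry": 0, "rz": 0}
    - {"tx": 2.7, "ty": 14, "tz": 0, "rx": 0, "ry": 0, "rz": 0}
    - {"tx": 2.7, "ty": 14, "tz": 0, "rx": 0, "ry": 0, "rz": 0}
    - {"tx": 2.7, "ty": 14, "tz": 0, "rx": 0, "ry": 0, "rz": 0}
    - {"tx": 2, "ty": 10, "tz": 0, "rx": 0, "ry": 0, "rz": 0}
    - {"tx": 1, "ty": 5, "tz": 0, "rx": 0, "ry": 0, "rz": 0}

```text
time: 15.75
tool_pos: [502.1, -141.0, -8.3]
tcp_rot: [-3.141, 0.0, 1.375]
contact_force: [-1.8, -5.3, 3.1]
grip_width: 45.8
finger_force: 2.6
```

```bash
python3 u.py
```

```text
15.75 [ 502.1069055  -141.03653757   -8.33498242] [-3.14125183e+00  1.42490631e-04  1.37529435e+00] tool dock -282.4 1.9
poly [[424.0, 0.0], [406.0, 214.0], [228.0, 214.0], [209.0, 0.0]] dock [[-163.0, -42.0], [-261.0, -42.0], [-261.0, 53.0], [-162.0, 53.0]]
rect ((-211.83583068847656, 5.451316833496094), (95.18990325927734, 98.64833068847656), 89.9089126586914)
```

Call:
carry_out:
  plan:
    - {"tx": 1.7, "ty": 8, "tz": 0, "rx": 0, "ry": 0, "rz": 0}
    - {"tx": 3.1, "ty": 14, "tz": 0, "rx": 0, "ry": 0, "rz": 0}
    - {"tx": 3.1, "ty": 14, "tz": 0, "rx": 0, "ry": 0, "rz": 0}
    - {"tx": 3.1, "ty": 14, "tz": 0, "rx": 0, "ry": 0, "rz": 0}
    - {"tx": 3.1, "ty": 14, "tz": 0, "rx": 0, "ry": 0, "rz": 0}
    - {"tx": 3.1, "ty": 14, "tz": 0, "rx": 0, "ry": 0, "rz": 0}
    - {"tx": 3.1, "ty": 14, "tz": 0, "rx": 0, "ry": 0, "rz": 0}
    - {"tx": 3.1, "ty": 14, "tz": 0, "rx": 0, "ry": 0, "rz": 0}
    - {"tx": 3.1, "ty": 14, "tz": 0, "rx": 0, "ry": 0, "rz": 0}
    - {"tx": 3.1, "ty": 14, "tz": 0, "rx": 0, "ry": 0, "rz": 0}
    - {"tx": 3.1, "ty": 14, "tz": 0, "rx": 0, "ry": 0, "rz": 0}
    - {"tx": 2, "ty": 9, "tz": 0, "rx": 0, "ry": 0, "rz": 0}

```text
time: 17.0
tool_pos: [537.0, 17.1, -8.5]
tcp_rot: [-3.141, -0.0, 1.376]
contact_force: [0.2, -3.1, -0.6]
grip_width: 45.9
finger_force: 1.5
```

```bash
python3 u.py
```

```text
17.0 [536.95166634  17.05445349  -8.46719338] [-3.14124293e+00 -1.38098749e-04  1.37554584e+00] tool dock -120.5 -1.9
poly [[639.0, 26.0], [639.0, 132.0], [406.0, 214.0], [228.0, 214.0], [209.0, 0.0], [424.0, 0.0]] dock [[-12.0, -142.0], [-58.0, -155.0], [-99.0, -45.0], [-99.0, 49.0], [-1.0, 49.0], [-1.0, -46.0]]
rect ((-50.08143615722656, -52.74409484863281), (204.11636352539062, 98.57260131835938), 89.92359161376953)
```

Call:
carry_out:
  plan:
    - {"tx": 1.6, "ty": 8, "tz": 0, "rx": 0, "ry": 0, "rz": 0}
    - {"tx": 2, "ty": 10, "tz": 0, "rx": 0, "ry": 0, "rz": 0}
    - {"tx": 2, "ty": 10, "tz": 0, "rx": 0, "ry": 0, "rz": 0}
    - {"tx": 1.6, "ty": 8, "tz": 0, "rx": 0, "ry": 0, "rz": 0}
    - {"tx": 0.8, "ty": 4, "tz": 0, "rx": 0, "ry": 0, "rz": 0}
    - {"tx": 0, "ty": 0, "tz": 0, "rx": 0, "ry": 0, "rz": 0}
    - {"tx": 0, "ty": -2, "tz": 0, "rx": 0.108, "ry": -0.021, "rz": 0}
    - {"tx": 0, "ty": 0, "tz": 0, "rx": 0.108, "ry": -0.021, "rz": 0}
    - {"tx": 0, "ty": 0, "tz": 0, "rx": 0.108, "ry": -0.021, "rz": 0}
    - {"tx": 0, "ty": 0, "tz": 0, "rx": 0.108, "ry": -0.021, "rz": 0}
    - {"tx": 0, "ty": 0, "tz": 0, "rx": 0.108, "ry": -0.021, "rz": 0}
    - {"tx": 0, "ty": 0, "tz": 0, "rx": 0, "ry": 0, "rz": 0}

```text
time: 18.25
tool_pos: [544.8, 51.0, -9.3]
tcp_rot: [-3.137, -0.552, 1.368]
contact_force: [-0.6, 0.5, 0.4]
grip_width: 45.7
finger_force: 0.0
```

```bash
python3 u.py; python3 -c "
from h import *
from scipy.spatial.transform import Rotation as R
o=bot.get_obs(); print(R.from_euler('xyz',o['tcp_rot']).as_matrix().round(3), o['joint_positions'],o['contact_force'])"
```

```text
18.25 [544.82779827  51.04424649  -9.33316447] [-3.13735791 -0.55212393  1.3678462 ] tool dock -85.7 -3.1
poly [[604.0, 117.0], [591.0, 140.0], [382.0, 192.0], [250.0, 193.0], [194.0, 74.0], [217.0, 0.0], [413.0, 0.0], [598.0, 102.0]] dock [[-34.0, -170.0], [-49.0, -158.0], [-80.0, -35.0], [-80.0, 37.0], [-0.0, 78.0], [62.0, 70.0], [60.0, -67.0], [-24.0, -169.0]]
rect ((-10.18326187133789, -45.95050811767578), (248.57467651367188, 141.72315979003906), 89.32353210449219)
[[ 0.171  0.98   0.1  ]
 [ 0.836 -0.198  0.512]
 [ 0.522 -0.004 -0.853]] [-0.39180749  0.68235925  1.78516855  0.69590229  0.9246654  -0.69036241] [ 0.28398995  0.43049656 -0.15936769]
```

Call:
carry_out:
  plan:
    - {"tx": 1.6, "ty": 8, "tz": 0, "rx": 0, "ry": 0, "rz": 0}
    - {"tx": 1.6, "ty": 8, "tz": 0, "rx": 0, "ry": 0, "rz": 0}
    - {"tx": 1.2, "ty": 6, "tz": 0, "rx": 0, "ry": 0, "rz": 0}
    - {"tx": 1.4, "ty": 7, "tz": 0, "rx": 0, "ry": 0, "rz": 0}
    - {"tx": 1.6, "ty": 8, "tz": 0, "rx": 0, "ry": 0, "rz": 0}
    - {"tx": 1.6, "ty": 8, "tz": 0, "rx": 0, "ry": 0, "rz": 0}
    - {"tx": 1.6, "ty": 8, "tz": 0, "rx": 0, "ry": 0, "rz": 0}
    - {"tx": 1.6, "ty": 8, "tz": 0, "rx": 0, "ry": 0, "rz": 0}
    - {"tx": 1.2, "ty": 6, "tz": 0, "rx": 0, "ry": 0, "rz": 0}
    - {"tx": 0.8, "ty": 4, "tz": 0, "rx": 0, "ry": 0, "rz": 0}
    - {"tx": 0, "ty": 0, "tz": 0, "rx": 0, "ry": 0, "rz": 0}

```text
time: 19.4
tool_pos: [559.0, 125.2, -8.3]
tcp_rot: [-3.139, -0.55, 1.374]
contact_force: [0.6, -2.0, 0.1]
grip_width: 45.7
finger_force: 0.6
```

Call:
carry_out:
  plan:
    - {"tx": 0.6, "ty": 3, "tz": 0, "rx": 0, "ry": 0, "rz": 0}
    - {"tx": 0.6, "ty": 3, "tz": 0, "rx": 0, "ry": 0, "rz": 0}
    - {"tx": 0, "ty": 0, "tz": 0, "rx": 0, "ry": 0, "rz": 0}

```text
time: 19.7
tool_pos: [560.2, 130.8, -8.4]
tcp_rot: [-3.139, -0.55, 1.374]
contact_force: [0.9, -2.8, 0.4]
grip_width: 45.9
finger_force: 1.2
```

Call:
carry_out:
  plan:
    - {"tx": 0.4, "ty": 2, "tz": 0, "rx": 0, "ry": 0, "rz": 0}
    - {"tx": 0.3, "ty": 1.5, "tz": 0, "rx": 0, "ry": 0, "rz": 0}
    - {"tx": 0, "ty": 0, "tz": 0, "rx": 0, "ry": 0, "rz": 0}

```text
time: 20.0
tool_pos: [561.2, 133.2, -8.4]
tcp_rot: [-3.14, -0.549, 1.374]
contact_force: [-1.3, -8.1, 3.3]
grip_width: 45.7
finger_force: 4.2
```

Call:
carry_out:
  plan:
    - {"tx": 0.4, "ty": 2, "tz": 0, "rx": 0, "ry": 0, "rz": 0}
    - {"tx": 0, "ty": 0, "tz": 0, "rx": 0, "ry": 0, "rz": 0}

```text
time: 20.2
tool_pos: [561.6, 133.6, -8.5]
tcp_rot: [-3.141, -0.547, 1.375]
contact_force: [-6.2, -16.5, 6.5]
grip_width: 45.5
finger_force: 9.0
```

Call:
carry_out:
  plan:
    - {"tx": 0.4, "ty": 2, "tz": 0, "rx": 0, "ry": 0, "rz": 0}
    - {"tx": 0, "ty": 0, "tz": 0, "rx": 0, "ry": 0, "rz": 0}

```text
time: 20.4
tool_pos: [561.7, 133.9, -8.6]
tcp_rot: [3.141, -0.544, 1.376]
contact_force: [-10.3, -27.6, 11.6]
grip_width: 45.7
finger_force: 14.6
```

Firm contact: force rises from 8 to about 30 N over only 0.7 mm of travel, so the unit is against the back stop. Now I'll retreat and shut the bolt.

Call:
carry_out:
  plan:
    - {"tx": -2, "ty": -10, "tz": 0, "rx": 0, "ry": 0, "rz": 0}
    - {"tx": -4, "ty": -20, "tz": 0, "rx": 0, "ry": 0, "rz": 0}
    - {"tx": -4, "ty": -20, "tz": 5, "rx": 0, "ry": 0, "rz": 0}
    - {"tx": -4, "ty": -20, "tz": 20, "rx": 0, "ry": 0, "rz": 0}
    - {"tx": -1, "ty": -8, "tz": 20, "rx": -0.108, "ry": 0.021, "rz": 0}
    - {"tx": 0, "ty": 0, "tz": 20, "rx": -0.108, "ry": 0.021, "rz": 0}
    - {"tx": 0, "ty": 0, "tz": 20, "rx": -0.108, "ry": 0.021, "rz": 0}
    - {"tx": 0, "ty": 0, "tz": 15, "rx": -0.108, "ry": 0.021, "rz": 0}
    - {"tx": 0, "ty": 0, "tz": 10, "rx": -0.108, "ry": 0.021, "rz": 0}
    - {"tx": 0, "ty": 0, "tz": 0, "rx": 0, "ry": 0, "rz": 0}

```text
time: 21.4
tool_pos: [547.7, 63.2, 103.3]
tcp_rot: [3.139, 0.0, 1.38]
contact_force: [0.1, 0.0, -1.0]
grip_width: 45.9
finger_force: 0.0
```

```bash
python3 u.py
```

```text
21.4 [547.65585805  63.18279896 103.31073346] [3.13864052e+00 3.94091732e-04 1.37963514e+00] tool dock -73.2 -3.5
poly [[579.0, 26.0], [562.0, 119.0], [510.0, 188.0], [72.0, 124.0], [49.0, 44.0], [51.0, 26.0], [228.0, 0.0], [405.0, 0.0]] dock [[70.0, -208.0], [-1.0, -210.0], [-62.0, -176.0], [-6.0, 213.0], [56.0, 217.0], [69.0, 213.0], [88.0, 71.0], [89.0, -68.0]]
rect ((28.458351135253906, 3.4021759033203125), (431.52154541015625, 137.2125701904297), 82.81986236572266)
```

Call:
carry_out:
  plan:
    - {"tx": 36, "ty": -7, "tz": 0, "rx": 0, "ry": 0, "rz": 0}
    - {"tx": 36, "ty": -7, "tz": 0, "rx": 0, "ry": 0, "rz": 0}
    - {"tx": 36, "ty": -7, "tz": 0, "rx": 0, "ry": 0, "rz": 0}
    - {"tx": 36, "ty": -8, "tz": 0, "rx": 0, "ry": 0, "rz": 0}
    - {"tx": 0, "ty": 0, "tz": 0, "rx": 0, "ry": 0, "rz": 0}
    - {"tx": 0, "ty": 0, "tz": -20, "rx": 0, "ry": 0, "rz": 0}
    - {"tx": 0, "ty": 0, "tz": 0, "rx": 0, "ry": 0, "rz": 0}

```text
time: 22.15
tool_pos: [687.6, 30.3, 77.3]
tcp_rot: [-3.133, -0.001, 1.374]
contact_force: [-0.6, -0.1, -1.1]
grip_width: 46.0
finger_force: 0.0
```

Call:
carry_out:
  plan:
    - {"tx": 3, "ty": 3, "tz": 0, "rx": 0, "ry": 0, "rz": 0}
    - {"tx": 0, "ty": 0, "tz": -15, "rx": 0, "ry": 0, "rz": 0}
    - {"tx": 0, "ty": 0, "tz": -20, "rx": 0, "ry": 0, "rz": 0}
    - {"tx": 0, "ty": 0, "tz": -20, "rx": 0, "ry": 0, "rz": 0}
    - {"tx": 0, "ty": 0, "tz": -12, "rx": 0, "ry": 0, "rz": 0}
    - {"tx": 0, "ty": 0, "tz": 0, "rx": 0, "ry": 0, "rz": 0}

```text
time: 22.75
tool_pos: [692.3, 34.2, 12.5]
tcp_rot: [-3.138, 0.0, 1.375]
contact_force: [-0.2, -0.7, -0.0]
grip_width: 46.3
finger_force: 0.0
```

Call:
carry_out:
  plan:
    - {"tx": 0, "ty": 0, "tz": 0, "rx": 0, "ry": 0, "rz": 0}
    - {"tx": 0, "ty": 0, "tz": 0, "rx": 0, "ry": 0, "rz": 0}
    - {"tx": 0, "ty": 0, "tz": 0, "rx": 0, "ry": 0, "rz": 0}
    - {"tx": 0, "ty": 0, "tz": 0, "rx": 0, "ry": 0, "rz": 0}
    - {"tx": 0, "ty": 0, "tz": 0, "rx": 0, "ry": 0, "rz": 0}
  gripper: 0.95

```text
time: 23.25
tool_pos: [692.3, 34.4, 15.7]
tcp_rot: [-3.139, 0.0, 1.375]
contact_force: [-7.1, 0.7, 5.4]
grip_width: 21.9
finger_force: 30.0
```

Gripped. Shut it: 90 mm along dock +y is (-88.3, +17.3).

Call:
carry_out:
  plan:
    - {"tx": -5, "ty": 1, "tz": 0, "rx": 0, "ry": 0, "rz": 0}
    - {"tx": -9, "ty": 1.8, "tz": 0, "rx": 0, "ry": 0, "rz": 0}
    - {"tx": -10, "ty": 2, "tz": 0, "rx": 0, "ry": 0, "rz": 0}
    - {"tx": -10, "ty": 2, "tz": 0, "rx": 0, "ry": 0, "rz": 0}
    - {"tx": -10, "ty": 2, "tz": 0, "rx": 0, "ry": 0, "rz": 0}
    - {"tx": -10, "ty": 2, "tz": 0, "rx": 0, "ry": 0, "rz": 0}
    - {"tx": -10, "ty": 2, "tz": 0, "rx": 0, "ry": 0, "rz": 0}
    - {"tx": -10, "ty": 2, "tz": 0, "rx": 0, "ry": 0, "rz": 0}
    - {"tx": -6, "ty": 1.1, "tz": 0, "rx": 0, "ry": 0, "rz": 0}
    - {"tx": -4, "ty": 0.8, "tz": 0, "rx": 0, "ry": 0, "rz": 0}
    - {"tx": -3, "ty": 0.6, "tz": 0, "rx": 0, "ry": 0, "rz": 0}
    - {"tx": 0, "ty": 0, "tz": 0, "rx": 0, "ry": 0, "rz": 0}

```text
time: 24.45
tool_pos: [607.1, 50.8, 15.6]
tcp_rot: [3.14, 0.001, 1.375]
contact_force: [-0.1, -4.8, 7.9]
grip_width: 21.7
finger_force: 30.0
```

Call:
carry_out:
  plan:
    - {"tx": -2, "ty": 0.4, "tz": 0, "rx": 0, "ry": 0, "rz": 0}
    - {"tx": -2, "ty": 0.4, "tz": 0, "rx": 0, "ry": 0, "rz": 0}
    - {"tx": -1, "ty": 0.2, "tz": 0, "rx": 0, "ry": 0, "rz": 0}
    - {"tx": 0, "ty": 0, "tz": 0, "rx": 0, "ry": 0, "rz": 0}

```text
time: 24.85
tool_pos: [604.1, 51.4, 15.6]
tcp_rot: [3.136, 0.0, 1.375]
contact_force: [6.2, -5.3, 4.0]
grip_width: 21.6
finger_force: 30.0
```

Call:
carry_out:
  plan:
    - {"tx": 0.5, "ty": 0, "tz": 0, "rx": 0, "ry": 0, "rz": 0}
    - {"tx": 0, "ty": 0, "tz": 0, "rx": 0, "ry": 0, "rz": 0}
    - {"tx": 0, "ty": 0, "tz": 0, "rx": 0, "ry": 0, "rz": 0}
    - {"tx": 0, "ty": 0, "tz": 15, "rx": 0, "ry": 0, "rz": 0}
    - {"tx": 0, "ty": 0, "tz": 30, "rx": 0, "ry": 0, "rz": 0}
    - {"tx": 0, "ty": 0, "tz": 40, "rx": 0, "ry": 0, "rz": 0}
    - {"tx": 0, "ty": 0, "tz": 40, "rx": 0, "ry": 0, "rz": 0}
    - {"tx": 0, "ty": -30, "tz": 40, "rx": 0, "ry": 0, "rz": 0}
    - {"tx": 0, "ty": -30, "tz": 40, "rx": 0, "ry": 0, "rz": 0}
    - {"tx": 0, "ty": 0, "tz": 0, "rx": 0, "ry": 0, "rz": 0}
  gripper: 0.45

```text
time: 25.85
tool_pos: [604.9, -10.9, 225.8]
tcp_rot: [3.131, 0.0, 1.372]
contact_force: [0.2, 0.6, 0.1]
grip_width: 50.6
finger_force: 0.0
```

```bash
python3 - <<'E'
from h import *
o=bot.get_obs(); print(o['time'],o['tool_pos'],o['contact_force'],o['grip_width'])
a=snap('wrist','w9.png'); b=snap('scene','s9.png')
j=np.hstack([cv2.resize(a[:240,120:520],(500,300)),cv2.resize(b[130:270,350:490],(300,300),interpolation=2)])[:,:,::-1]; cv2.imwrite('pics/j9.png',j)
c=cam('wrist');ex=np.array([.1925,.9813]);ey=np.array([-.9813,.1925]);O=np.array([558.3,135.7])
for n,p in[('rear',(-12,-48,40)),('rear',(-12,48,40)),('front',(108,48,40)),('front',(108,-48,40)),('tip',(-23,28,26)),('grip',(-75,-60,67))]:
    q=w2p(c,[*(O+p[0]*ex+p[1]*ey),p[2]])[0]; print(n,(q-[120,0])*1.25)
E
```

```text
25.85 [604.88147358 -10.87170797 225.78296269] [0.19241701 0.63840324 0.11188765] 50.614851291152995
rear [228.55218116  99.97985713]
rear [130.50979536 100.18878424]
front [118.13131336 -44.8653977 ]
front [225.90976567 -44.91275654]
tip [155.49724083 113.81689266]
grip [240.75384133 166.656608  ]
```

View pics/j9.png

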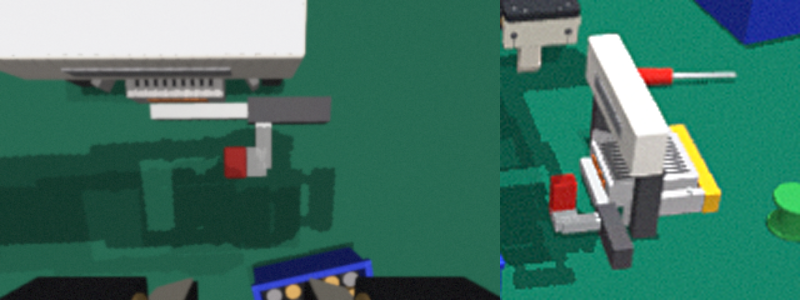

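The unit sits square under the light bar: its rear edge runs from (127,98) to (224,97), predicted (130,100) to (228,100). It lies against the yellow stop, with the bolt tip shut at (151,110), predicted (155,114). Nothing touches the robot.

```bash
python3 -c "
from plant import bot; print(bot.close_job())"
```

```text
the job is handed in; nothing more can be done
None
```

I handed the job in at about 26 s of the 61 s; the hand-in returned no verdict. In the last pictures the power supply sits square against the back stop, the bolt is fully shut behind it and the gripper is clear.

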